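# Fetch the weighing vial from behind the beaker and the jar

### The arm

A 6-joint arm with a two-finger parallel gripper is mounted at the origin on a cart in front of the work surface, level with it; the furniture and walls round the work are solid. World frame = base frame: x ahead of the robot, y to its left, z up, the work surface at z = 0. Lengths are in m, angles in rad, forces in N, time in s.
With the tool pointing down it reaches from about 0.35 to 0.85 m from the base axis. Payload 8.1 kg.
Tool frame: the origin (TCP) lies between the finger pads, 19 mm behind the fingertips; this is the grasp point; z points along the fingers, y is the direction in which the jaws open and shut (so a half turn about z gives the same grasp; the last joint's range is limited). The gripper opens to 93 mm and grips with 3 to 60 N. Pads are 15 mm wide; open, the fingers measure 128 mm over their backs; the gripper's body (75 mm by 188 mm) begins 65 mm behind the grasp point.
Start: joints at [-1.392, 0.13, 1.488, -0, 1.523, -0.085], TCP at [0.156, -0.579, 0.237] pointing down, gripper open.
Joint ranges: [-2.96, 2.96], [-0.89, 2.26], [0.02, 2.5], [-1.34, 4.48], [0, 2.73], [-2.66, 2.66]. Speed limits (rad/s): [2.39, 2.39, 2.79, 3.14, 3.14, 3.14].

### API

Orientations are given as a rotation vector (axis times angle).
In Python, from plant import sensors, read_camera, robot gives the robot as it stands.
- The arm moves only by the tool play_rows, never from a script. Its argument "series" is a list that holds one entry, the list of rows, each a list of 5 numbers: the closure, from -1 (fully open) to 1 (shut), then the shift along the world's x, y, z in m, then the turn about the world's z in rad. A call has 1 to 8 rows; each row is the pose to reach, as a shift and turn from the pose commanded when the call began; what a row does not reach only later rows make up. A row lasts 1/10 s, in which the tool goes at most 50 mm and 8.59 degrees, less where a joint would pass 70% of its speed; a pose out of reach is approached as far as the arm can. A call with a gripper value outside its range is refused whole. The fingers move at their own pace and stop on an object; "force" is the grip in N (left out, the last holds). Time passes only in rows, so rows that repeat a pose let the fingers close. It gives the time, the measured TCP pose, the force and the opening at its end, in the units of the state.
- sensors.read_state(): the state, without advancing time (a new reading comes with each control period).
- read_camera(name): name is "scene" or "top" or "wrist"; returns a dict with "color" (420x560x3 uint8, red, green, blue), "range_z" (420x560 float32, m along the optical axis (not along the pixel's ray), 0 where there is no reading), "intrinsics" (3x3 intrinsics, pixels), "rvec" (rotation vector, rad) and "tvec" (3), from world to camera coordinates, as OpenCV has them. Camera axes: x right, y down, z forward; pixel columns grow to the right and rows downward; lengths in m; the calibration is good to about 2 mm. The wrist camera is an equidistant fisheye: a pixel r from the principal point sees the ray r / f radians off the axis. A picture is of the moment at which its call begins.
- robot.close_job(): hands the job in, once; it reports no verdict.
The state is a dict: "t": time; "q": joint angles; "dq": joint speeds; "joint_torque": joint torques, N m; "tool_pos": TCP position; "orientation": TCP orientation; "force": force on the tool from outside, world axes, zero at the start; "wrist_torque": the same for the moment, N m; "opening": finger opening in m.
Only numpy, scipy, OpenCV 4.12 (cv2) and the standard library are available. Lean on these libraries where they do the work, as an engineer would, in place of code of your own. Each camera call takes 0.05 s, during which the arm holds its last target.

### The job

The small weighing vial at the back of its storage bay is needed on the balance, but the beaker and the jar stand in front of it: first move those two onto the steel tray, then stand the vial upright in the middle of the balance pan, and last put the beaker and the jar back exactly where each of them stood. Keep everything upright and leave the things in the other bay alone.

Things in the scene. Friction and masses are not known exactly. Their poses are not given: they have to be found in the camera images.
- weighing_vial: Small white glass vial, round, 31 mm in diameter in its lower half, narrower neck above, 42 mm high, 30 g. Origin: centre of its underside, z up. It stands in the niche of vial_bay: 9 mm free to the wall on each side (bay y), 32 mm free behind, 8 mm to the thing in front; so grip it along the bay's x axis once the place in front is clear, TCP about 23 mm above its foot.
- beaker: Plain glass beaker, open at the top, no handle, 45 mm in diameter, 57 mm high, 60 g. Origin: centre of its underside, z up. It stands in vial_bay in single file with the jar, 9 mm apart along the bay's x; which of the two is in front changes. Return it to where it stood at the start. Grip it round the outside along the bay's y axis, TCP about 35 mm above its foot.
- jar: Screw-capped amber glass jar, round, 45 mm in diameter, 65 mm high, 120 g. Origin: centre of its underside, z up. It stands in vial_bay in single file with the beaker, 9 mm apart along the bay's x; which of the two is in front changes. Return it to where it stood at the start. Grip it round its body along the bay's y axis, TCP about 35 mm above its foot.
- vial_bay: Grey bay (fixed) holding vial, beaker and jar. Base plate 212 (x) by 92 mm, 5 mm thick; they stand on it at x = +52 (vial), +5 and -50 mm. Walls only round the vial: niche 50 mm wide inside, 5 mm walls from x = +40 to +106 mm, up to 50 mm above the table, back wall's inner face at +100. Origin: centre of its underside; x to its back (away from the robot), z up. Left or right bay: changes.
- other_bay: A second bay of the same make, beside the first; it holds a brass weight, a tape roll and a carton that must stay as they are. Origin and axes as for vial_bay.
- side_tray: Shallow steel tray, 230 (x) by 150 mm (y), 12 mm high, fixed; walls 4 mm thick, inner floor 4 mm above the table: the side area where the beaker and the jar both stand upright while the vial is fetched. Origin: centre of its underside. Left or right of the bays (changes), the balance on the other.
- balance_pan (a point): Centre of the top of the balance's round steel pan, 96 mm in diameter, 40 mm above the table; rigid. The balance is a white housing 180 by 130 mm, 30 mm high, its display towards the robot. z up.
- brass_weight: Brass balance weight with a knob on top, 38 mm in diameter, 55 mm high, in the niche of the other bay. Origin: centre of its underside. Leave alone.
- tape_roll: Roll of cream tape lying flat, 62 mm in diameter, 25 mm high, in the middle of the other bay. Origin: centre of its underside. Leave alone.
- slide_carton: Small cardboard carton, 55 by 82 mm, 32 mm high, lying across the front of the other bay (long side, its y, across the bay). Origin: centre of its underside. Leave alone.
Things that resemble listed ones, but are neither listed nor needed, are in the scene too. Leave any green look-alike of the jar alone.

How it is judged:
By the outcome, as a careful person would: the job done as asked, in the order asked, and still so for the second after the job is handed in, with the robot touching nothing.
It also fails if it takes over 136 s, if anything falls off the work surface, if the arm or the gripper's body presses on something with over 40 N, if the wrist force passes 120 N, or if a joint passes its speed limit or range.

## Working session

There is one attempt and no reset: what is moved stays moved. The work goes in short steps, Python scripts to look and compute and a tool call to move; the robot and the scene stay as the last step left them, time stands still between calls to the robot, and variables do not carry over. Pictures are saved under pics/ and viewed, and the job is handed in when it is done.

Besides the shell and the picture viewer there is one more tool, called after "Call:" by a JSON object that holds its "name" and its "arguments", one argument or row to a line. play_rows: Moves the arm, as the interface text tells. Its arguments: {"type":"object","properties":{"series":{"type":"array","items":{"type":"array","items":{"type":"array","items":{"type":"number"}}}},"force":{"type":"number"}},"required":["series"]}

```bash
ls; mkdir -p pics
python3 - <<'E'
from plant import sensors, read_camera, robot
import cv2,numpy as np
print(sensors.read_state())
for n in ["scene","top","wrist"]:
    d=read_camera(n); cv2.imwrite(f"pics/{n}0.png",d["color"][:,:,::-1]); np.savez(f"/tmp/{n}0.npz",**d)
    print(n,d["intrinsics"].tolist(),d["rvec"],d["tvec"])
E
```

```text
pics
{'t': 0.0, 'q': array([-1.39239473e+00,  1.31152737e-01,  1.48924895e+00, -1.94225762e-05,
        1.52299299e+00, -8.54303186e-02]), 'dq': array([ 0.00028921,  0.00011974, -0.00014108,  0.00071998,  0.0001861 ,
        0.00015155]), 'joint_torque': array([ 1.92094383e-03, -5.59841716e+01, -4.91758204e+01,  7.69483997e-02,
        3.54278809e-02, -1.42988692e-04]), 'tool_pos': array([ 0.15637339, -0.57872398,  0.2364091 ]), 'orientation': array([-3.11251381e+00, -4.12990102e-01,  1.61882433e-04]), 'force': array([ 0.28560104, -0.20041501, -0.6231294 ]), 'wrist_torque': array([ 0.0177468 , -0.04045782, -0.00376989]), 'opening': 0.09294334538868045}
scene [[390.56736892592346, 0.0, 284.37650300499376], [0.0, 390.56736892592346, 208.022116140666], [0.0, 0.0, 1.0]] [ 0.75161266 -2.32238198  1.43409783] [0.34633144 0.17888799 0.7172827 ]
top [[495.33614497795617, 0.0, 283.51286879611456], [0.0, 495.33614497795617, 205.18165355066947], [0.0, 0.0, 1.0]] [ 2.17593204 -2.1839879   0.08058457] [0.00502679 0.4246792  1.36440479]
wrist [[325.19226210127806, 0.0, 279.0428122505264], [0.0, 325.19226210127806, 202.37486654163345], [0.0, 0.0, 1.0]] [-2.32890899  1.78253286  0.23036171] [-0.59849666 -0.02878011  0.38962076]
```

View pics/top0.png

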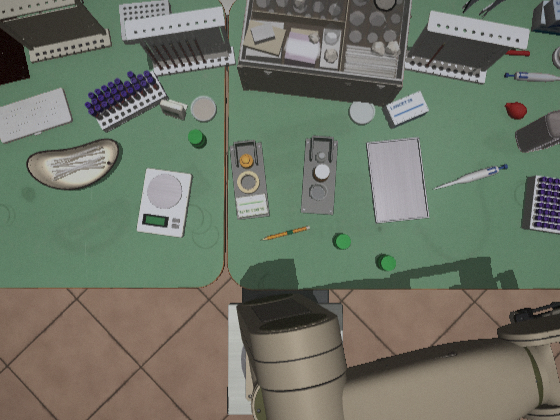

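View pics/scene0.png

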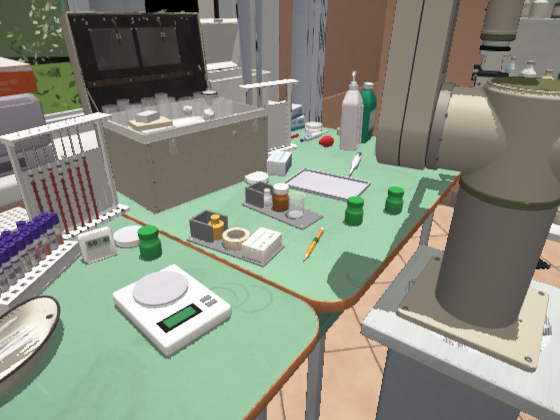

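The top picture shows the vial bay at about (319,175): vial (321,156), white-capped jar (322,172) and beaker in front (318,192). The other bay is at (249,178), the tray at (398,180) and the balance pan at (166,190). The green look-alikes stand elsewhere, at (343,241), (388,262) and (196,138). I'll enlarge it next.

Run:
```python
import cv2,numpy as np
d=np.load("/tmp/top0.npz");c=d["color"][:,:,::-1]
cv2.imwrite("pics/crop1.png",cv2.resize(c[128:223,225:345],None,fx=6,fy=6,interpolation=cv2.INTER_CUBIC))
cv2.imwrite("pics/crop2.png",cv2.resize(c[160:245,130:200],None,fx=7,fy=7,interpolation=cv2.INTER_CUBIC))
cv2.imwrite("pics/crop3.png",cv2.resize(c[130:230,355:440],None,fx=6,fy=6,interpolation=cv2.INTER_CUBIC))
d=np.load("/tmp/scene0.npz");c=d["color"][:,:,::-1]
cv2.imwrite("pics/crop4.png",cv2.resize(c[165:235,230:350],None,fx=6,fy=6,interpolation=cv2.INTER_CUBIC))
```

```text
(no output)
```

View pics/crop1.png

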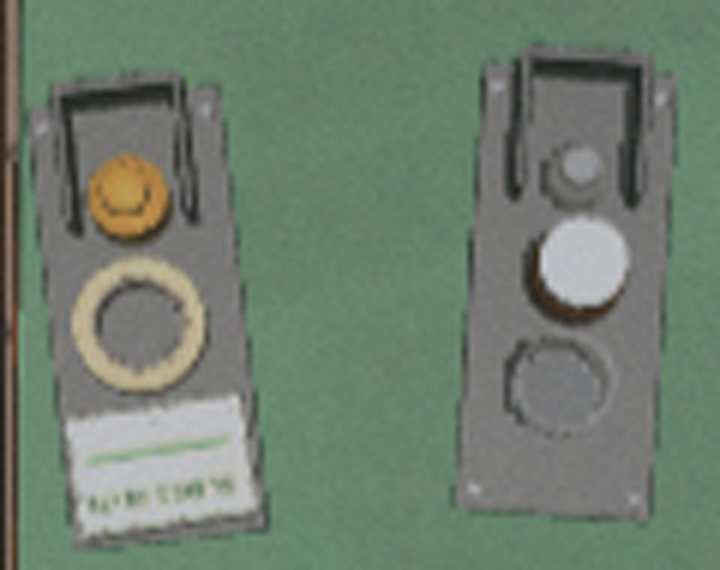

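View pics/crop2.png

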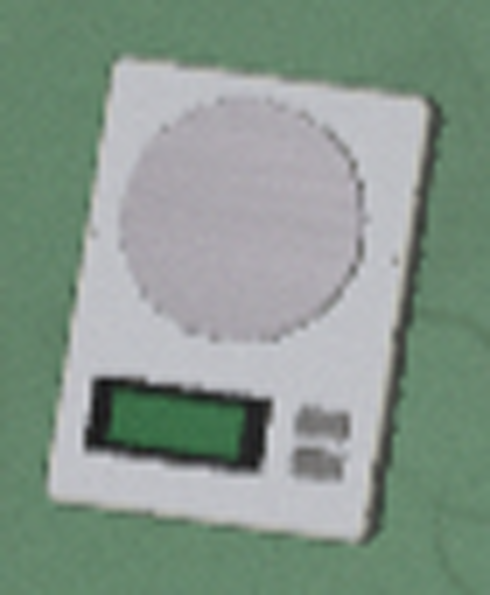

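View pics/crop3.png

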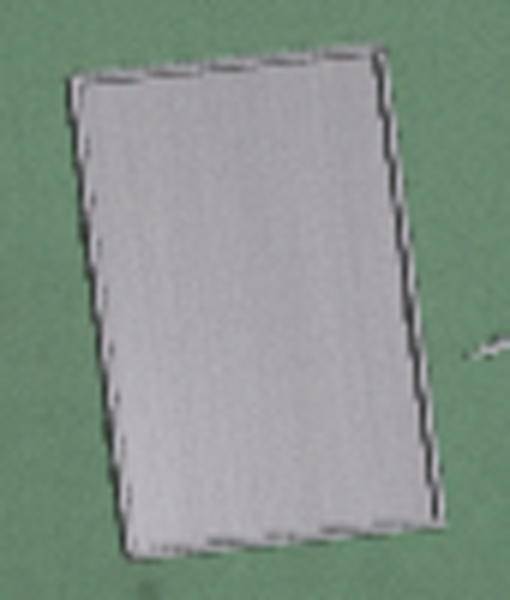

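View pics/crop4.png

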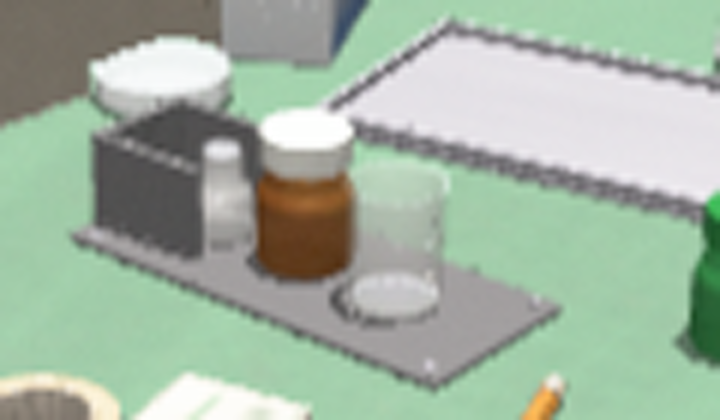

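```bash
cat > h.py <<'E'
import cv2,numpy as np
def load(n): return dict(np.load(f"/tmp/{n}.npz"))
def pix2w(d,uv,z):
    K=d["intrinsics"];R=cv2.Rodrigues(d["rvec"])[0];t=d["tvec"]
    uv=np.atleast_2d(np.array(uv,float))
    r=np.c_[uv,np.ones(len(uv))]@np.linalg.inv(K).T@R
    c=-R.T@t
    s=(z-c[2])/r[:,2]
    return c+r*s[:,None]
def w2pix(d,P):
    return cv2.projectPoints(np.array(P,float).reshape(-1,1,3),d["rvec"],d["tvec"],d["intrinsics"],None)[0].reshape(-1,2)
def crop(uv,s,o): return (np.array(uv,float)+.5)/s-.5+np.array(o)
E
python3 - <<'E'
from h import *
np.set_printoptions(precision=4,suppress=True)
d=load("top0")
C=lambda uv:crop(uv,6,(225,128))
b=pix2w(d,C([(457,508),(648,519),(487,63),(677,75)]),.005)
print("bay",b,b.mean(0)); 
ax=(b[2]+b[3]-b[0]-b[1])[:2]; yaw=np.arctan2(ax[1],ax[0]);print("yaw",yaw,np.linalg.norm(ax)/2,np.linalg.norm(b[0]-b[1]))
c=b.mean(0)[:2];e=np.array([np.cos(yaw),np.sin(yaw)])
for n,x in [("vial",.052),("mid",.005),("front",-.05)]: print(n,c+e*x)
print("jar",pix2w(d,C([(584,262)]),.070),"vial",pix2w(d,C([(584,165)]),.047),"beaker",pix2w(d,C([(560,385)]),.062))
print("pan",pix2w(d,crop([(242,218)],7,(130,160)),.04))
bal=pix2w(d,crop([(116,57),(434,97),(372,542),(50,498)],7,(130,160)),.03);print("bal",bal,bal.mean(0))
t=pix2w(d,crop([(70,76),(383,46),(443,524),(128,558)],6,(355,130)),.012);print("tray",t,t.mean(0))
o=pix2w(d,C([(30,108),(217,90),(78,545),(265,530)]),.005);print("other",o)
# depth check
R=cv2.Rodrigues(d["rvec"])[0]
for u,v in [(322,172),(322,155),(165,196),(398,180),(318,205),(280,200)]:
    z=d["range_z"][v,u]; p=R.T@(np.linalg.inv(d["intrinsics"])@[u,v,1]*z-d["tvec"]);print((u,v),p)
E
```

```text
bay [[ 0.4055 -0.0448  0.005 ]
 [ 0.4    -0.1341  0.005 ]
 [ 0.6165 -0.0603  0.005 ]
 [ 0.6104 -0.1502  0.005 ]] [ 0.5081 -0.0974  0.005 ]
yaw -0.07484436881949919 0.21128596879380232 0.08945290156059145
vial [ 0.56   -0.1013]
mid [ 0.5131 -0.0977]
front [ 0.4582 -0.0936]
jar [[ 0.5118 -0.1005  0.07  ]] vial [[ 0.5599 -0.1026  0.047 ]] beaker [[ 0.4572 -0.0898  0.062 ]]
pan [[0.464  0.3314 0.04  ]]
bal [[0.5296 0.3849 0.03  ]
 [0.5131 0.2584 0.03  ]
 [0.337  0.2808 0.03  ]
 [0.3547 0.4078 0.03  ]] [0.4336 0.333  0.03  ]
tray [[ 0.6023 -0.2307  0.012 ]
 [ 0.616  -0.3782  0.012 ]
 [ 0.3907 -0.4005  0.012 ]
 [ 0.3754 -0.2539  0.012 ]] [ 0.4961 -0.3158  0.012 ]
other [[0.5959 0.156  0.005 ]
 [0.6041 0.0675 0.005 ]
 [0.3888 0.1325 0.005 ]
 [0.3955 0.045  0.005 ]]
(322, 172) [ 0.5098 -0.1007  0.0698]
(322, 155) [ 0.5601 -0.1029  0.0472]
(165, 196) [0.4496 0.3292 0.0386]
(398, 180) [ 0.4958 -0.3201  0.0029]
(318, 205) [ 0.4254 -0.0932  0.009 ]
(280, 200) [ 0.4407  0.0134 -0.0006]
```

Call:
{"name": "play_rows", "arguments": {
  "series": [
    [[-1,0.04,0.07,0.013,-0.05],[-1,0.08,0.14,0.013,-0.1],[-1,0.12,0.21,0.013,-0.15],[-1,0.16,0.28,0.013,-0.2],[-1,0.2,0.35,0.013,-0.25],[-1,0.24,0.42,0.013,-0.3],[-1,0.274,0.484,0.013,-0.338],[-1,0.274,0.484,0.013,-0.338]]
  ],
  "force": 15
}}

```text
t: 0.95
tool_pos: [0.3542, -0.2302, 0.2499]
orientation: [3.139, -0.119, 0.001]
force: [0.6, -0.5, 0.8]
opening: 0.0932
```

Call:
{"name": "play_rows", "arguments": {
  "series": [
    [[-1,0,0,0,0],[-1,0,0,0,0],[-1,0,0,0,0]]
  ]
}}

```text
t: 1.25
tool_pos: [0.3534, -0.2329, 0.2498]
orientation: [3.139, -0.117, -0.001]
force: [0.2, -0.7, 0.5]
opening: 0.0931
```

```bash
cat > snap.py <<'E'
import sys,cv2,numpy as np
from plant import sensors, read_camera
tag=sys.argv[1]
for n in sys.argv[2:]:
    d=read_camera(n); cv2.imwrite(f"pics/{n}{tag}.png",d["color"][:,:,::-1]); np.savez(f"/tmp/{n}{tag}.npz",**d)
s=sensors.read_state(); np.set_printoptions(precision=4,suppress=True)
R=cv2.Rodrigues(s["orientation"])[0]
print(s["t"],s["tool_pos"],"yaxis ang",np.arctan2(R[1,1],R[0,1]),"tilt",R[:,2],s["force"],s["opening"],s["q"])
E
python3 snap.py 1 wrist
```

```text
1.3 [ 0.3532 -0.2332  0.2498] yaxis ang -1.6466948127312755 tilt [-0.0005 -0.0001 -1.    ] [ 0.035   0.0139 -0.1205] 0.09282034706881555 [-0.7046 -0.3715  1.9277 -0.0004  1.5856  0.9421]
```

View pics/wrist1.png

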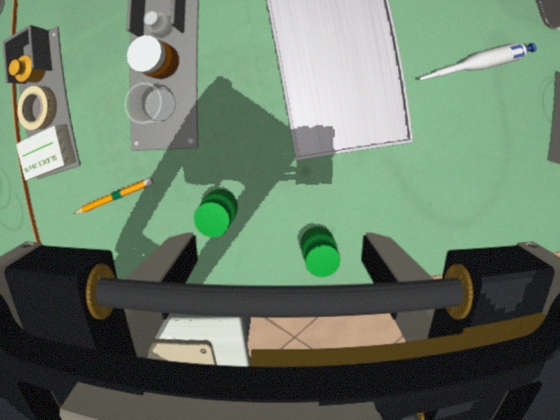

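The wrist picture shows the vial bay at the upper left: vial (157,22), jar (152,57), beaker (150,103). The arm is still short of the target because of the speed limit, so I'll go on above the bay.

Call:
{"name": "play_rows", "arguments": {
  "series": [
    [[-1,0.027,0.045,0,0],[-1,0.053,0.09,0,0],[-1,0.077,0.133,0,0],[-1,0.077,0.133,0,0],[-1,0.077,0.133,0,0],[-1,0.077,0.133,0,0]]
  ]
}}

```text
t: 1.9
tool_pos: [0.4303, -0.1008, 0.2498]
orientation: [3.139, -0.12, -0.001]
force: [-0.1, -1.2, -0.3]
opening: 0.093
```

```bash
python3 snap.py 2 wrist
```

```text
1.95 [ 0.4302 -0.101   0.2498] yaxis ang -1.6477855938309731 tilt [-0.0006 -0.0004 -1.    ] [-0.1592 -0.5427  0.1803] 0.09259191937819652 [-0.3462 -0.3151  1.884  -0.0006  1.5731  1.3016]
```

View pics/wrist2.png

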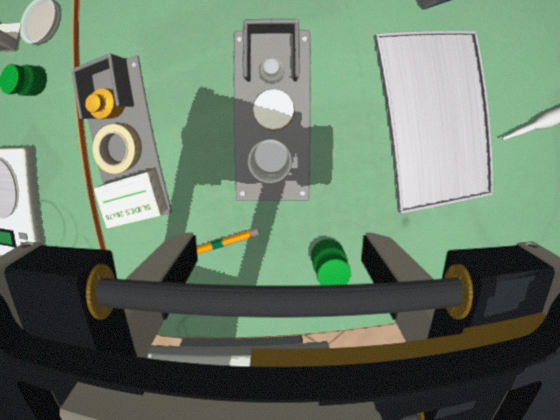

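```bash
cat >> h.py <<'E'
def wpix2w(d,uv,z):
    uv=np.atleast_2d(np.array(uv,float))
    n=cv2.fisheye.undistortPoints(uv.reshape(-1,1,2),d["intrinsics"],np.zeros(4)).reshape(-1,2)
    R=cv2.Rodrigues(d["rvec"])[0];c=-R.T@d["tvec"];r=np.c_[n,np.ones(len(n))]@R
    return c+r*((z-c[2])/r[:,2])[:,None]
def w2wpix(d,P):
    return cv2.fisheye.projectPoints(np.array(P,float).reshape(-1,1,3),d["rvec"],d["tvec"],d["intrinsics"],np.zeros(4))[0].reshape(-1,2)
E
python3 - <<'E'
from h import *
d=load("wrist2");c=d["color"][:,:,::-1]
cv2.imwrite("pics/crop5.png",cv2.resize(c[12:206,225:320],None,fx=3,fy=3,interpolation=cv2.INTER_CUBIC))
cv2.imwrite("pics/crop6.png",cv2.resize(c[50:200,230:315],None,fx=4,fy=4,interpolation=cv2.INTER_CUBIC))
E
```

```text
(no output)
```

View pics/crop6.png

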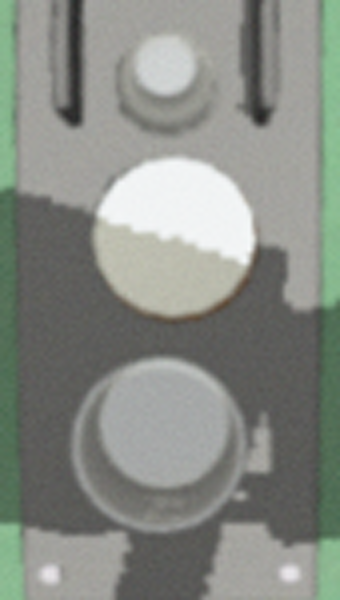

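View pics/crop5.png

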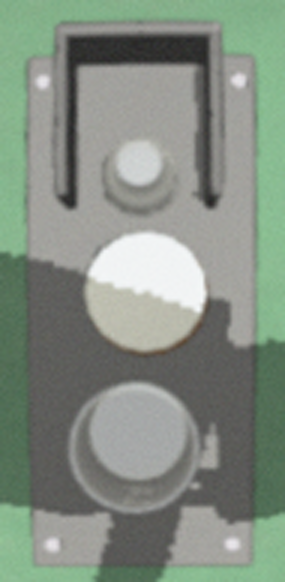

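Run:
```python
from h import *
np.set_printoptions(precision=4,suppress=True)
d=load("wrist2");o=(230,50)
for n,uv,z in [("jar",(175,237),.07),("beaker",(159,444),.062),("vial",(166,65),.047)]: print(n,wpix2w(d,crop(uv,4,o),z))
b=wpix2w(d,crop([(35,565),(251,565),(27,57),(254,57)],3,(225,12)),.005);print(b,b.mean(0))
ax=(b[2]+b[3]-b[0]-b[1])[:2];print(np.arctan2(ax[1],ax[0]))
print(w2wpix(d,[[.4301,-.1009,.0]]))
```

```text
jar [[ 0.5111 -0.1007  0.07  ]]
beaker [[ 0.4585 -0.0923  0.062 ]]
vial [[ 0.5587 -0.1015  0.047 ]]
[[ 0.4056 -0.0448  0.005 ]
 [ 0.3988 -0.1342  0.005 ]
 [ 0.6148 -0.0596  0.005 ]
 [ 0.6072 -0.1499  0.005 ]] [ 0.5066 -0.0971  0.005 ]
-0.0728602402955373
[[279.701  176.4812]]
```

Both views agree to about 2 mm: beaker (0.458, -0.092), jar (0.511, -0.1005), vial (0.559, -0.102), bay yaw -0.074. I'm taking the beaker first.

Call:
{"name": "play_rows", "arguments": {
  "series": [
    [[-1,0.028,0.009,-0.02,0],[-1,0.028,0.009,-0.06,0],[-1,0.028,0.009,-0.1,0],[-1,0.028,0.009,-0.14,0],[-1,0.028,0.009,-0.175,0],[-1,0.028,0.009,-0.2,0],[-1,0.028,0.009,-0.21,0],[-1,0.028,0.009,-0.21,0]]
  ],
  "force": 10
}}

```text
t: 2.75
tool_pos: [0.4573, -0.0911, 0.0388]
orientation: [-3.139, 0.12, 0.005]
force: [-0.2, 0.2, 0.3]
opening: 0.093
```

```bash
python3 snap.py 3 wrist
```

```text
2.8 [ 0.4586 -0.0912  0.0403] yaxis ang -1.6468069366878424 tilt [-0.0005  0.     -1.    ] [-0.1039 -0.0244  0.6944] 0.09279446288639234 [-0.3059 -0.0313  2.0351 -0.0001  1.1383  1.341 ]
```

View pics/wrist3.png

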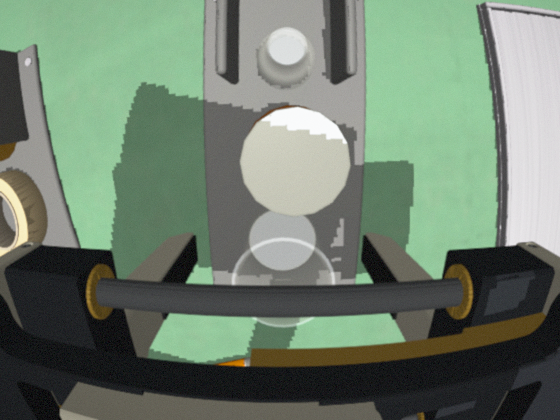

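The beaker's rim at (284,285) lies between the fingers (centre near 279). I'll close on it.

Call:
{"name": "play_rows", "arguments": {
  "series": [
    [[-0.3,0,0,0,0],[0,0,0,0,0],[0.3,0,0,0,0],[0.3,0,0,0,0],[0.3,0,0,0,0],[0.3,0,0,0,0],[0.3,0,0,0,0]]
  ],
  "force": 10
}}

```text
t: 3.5
tool_pos: [0.4589, -0.0901, 0.04]
orientation: [3.139, -0.116, 0.0]
force: [-1.3, -0.8, 0.5]
opening: 0.0441
```

```bash
python3 snap.py 4 top
```

```text
3.55 [ 0.4588 -0.0901  0.04  ] yaxis ang -1.6449145068302298 tilt [-0.     -0.0001 -1.    ] [0.0753 0.2895 0.9108] 0.04377656698024357 [-0.3036 -0.0312  2.0356 -0.0001  1.1372  1.3413]
```

Call:
{"name": "play_rows", "arguments": {
  "series": [
    [[0.3,0,0,0.015,0],[0.3,0,0,0.05,0],[0.3,0,0,0.09,0],[0.3,0,0,0.12,0],[0.3,0,-0.02,0.12,0],[0.3,-0.005,-0.055,0.12,0],[0.3,-0.01,-0.095,0.12,0],[0.3,-0.012,-0.135,0.12,0]]
  ]
}}

```text
t: 4.35
tool_pos: [0.4464, -0.2262, 0.16]
orientation: [-3.139, 0.115, -0.0]
force: [0.8, -0.3, 0.1]
opening: 0.0443
```

Call:
{"name": "play_rows", "arguments": {
  "series": [
    [[0.3,-0.003,-0.04,0,0],[0.3,-0.005,-0.075,0,0],[0.3,-0.006,-0.095,0,0],[0.3,-0.006,-0.095,0,0],[0.3,-0.006,-0.095,0,0]]
  ]
}}

```text
t: 4.85
tool_pos: [0.4407, -0.3195, 0.1595]
orientation: [-3.138, 0.117, 0.001]
force: [-1.4, -0.2, -0.3]
opening: 0.0442
```

```bash
python3 snap.py 5 scene wrist
```

```text
4.95 [ 0.441  -0.3188  0.1597] yaxis ang -1.644012037466047 tilt [-0.0004  0.0009 -1.    ] [-0.0384  0.4932 -0.2457] 0.043897918549495346 [-0.7204  0.0308  1.7368  0.0004  1.3748  0.9235]
```

View pics/scene5.png

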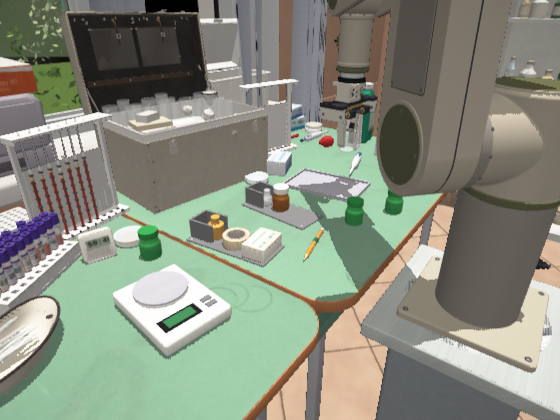

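View pics/wrist5.png

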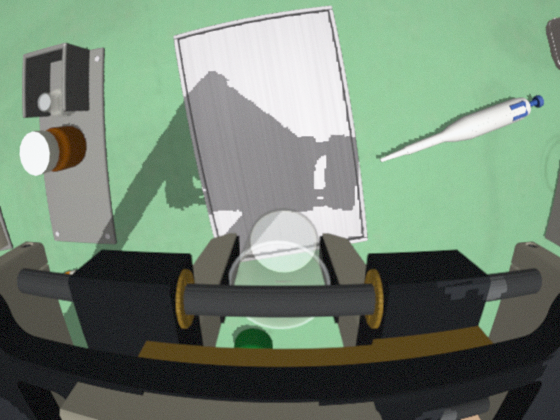

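The beaker is held upright at (280,285). I'm lowering it onto the tray.

Call:
{"name": "play_rows", "arguments": {
  "series": [
    [[0.3,0,0,-0.02,0],[0.3,0,0,-0.06,0],[0.3,0,0,-0.095,0],[0.3,0,0,-0.112,0],[0.3,0,0,-0.118,0],[0.3,0,0,-0.1205,0],[0.3,0,0,-0.1205,0],[0.3,0,0,-0.1205,0]]
  ]
}}

```text
t: 5.75
tool_pos: [0.4419, -0.3207, 0.0411]
orientation: [3.138, -0.116, 0.003]
force: [-0.2, 0.0, -0.7]
opening: 0.0439
```

Call:
{"name": "play_rows", "arguments": {
  "series": [
    [[0.0,0,0,0,0],[-0.3,0,0,0,0],[-0.6,0,0,0,0],[-1,0,0,0,0],[-1,0,0,0.005,0],[-1,0,0,0.03,0],[-1,0,0,0.07,0],[-1,0,0,0.11,0]]
  ]
}}

```text
t: 6.55
tool_pos: [0.4402, -0.3196, 0.1503]
orientation: [-3.138, 0.117, 0.002]
force: [0.5, -0.1, 0.5]
opening: 0.0925
```

```bash
python3 snap.py 6 scene wrist
```

```text
6.65 [ 0.4439 -0.3229  0.1569] yaxis ang -1.6450649141528886 tilt [ 0.0084 -0.0073 -0.9999] [ 0.3991 -0.1898  0.1639] 0.09269280998145965 [-0.7222  0.0346  1.7383  0.      1.3575  0.9228]
```

View pics/wrist6.png

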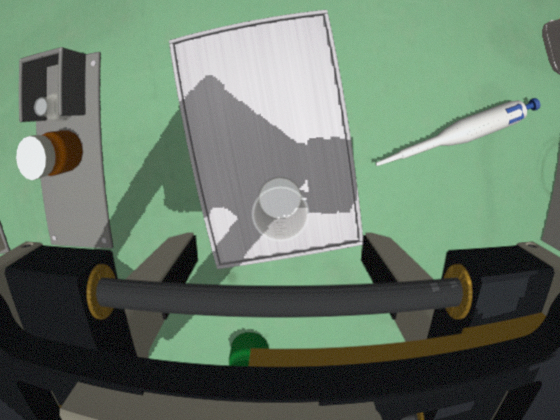

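The beaker stands upright on the tray at (280,210). The jar is next.

Call:
{"name": "play_rows", "arguments": {
  "series": [
    [[-1,0.013,0.04,0,0],[-1,0.026,0.08,0,0],[-1,0.039,0.12,0,0],[-1,0.052,0.16,0,0],[-1,0.063,0.2,0,0],[-1,0.07,0.219,0,0],[-1,0.07,0.219,0,0],[-1,0.07,0.219,0,0]]
  ]
}}

```text
t: 7.45
tool_pos: [0.5106, -0.101, 0.1492]
orientation: [3.139, -0.114, -0.001]
force: [-0.6, 0.3, -0.0]
opening: 0.0929
```

```bash
python3 snap.py 7 wrist
```

```text
7.5 [ 0.5105 -0.1017  0.1493] yaxis ang -1.6448810724528113 tilt [-0.0004 -0.0003 -1.    ] [0.0322 0.7545 0.683 ] 0.09329831749078783 [-0.2948 -0.0245  1.812  -0.0004  1.3544  1.3502]
```

View pics/wrist7.png

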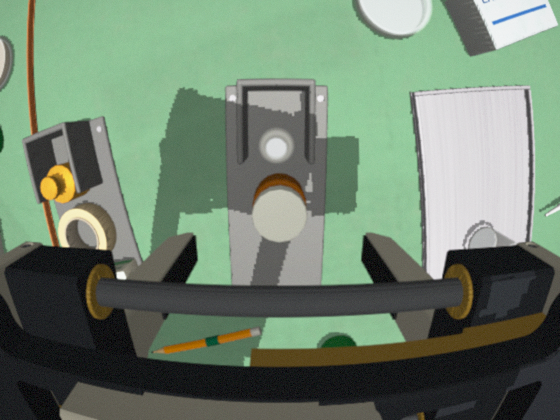

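The jar's cap at (279,213) is centred between the fingers. I'll descend and grip.

Call:
{"name": "play_rows", "arguments": {
  "series": [
    [[-1,0.001,0,-0.03,0],[-1,0.001,0,-0.07,0],[-1,0.001,0,-0.1,0],[-1,0.001,0,-0.109,0],[-1,0.001,0,-0.109,0],[-1,0.001,0,-0.109,0]]
  ],
  "force": 15
}}

```text
t: 8.1
tool_pos: [0.5128, -0.1021, 0.042]
orientation: [3.139, -0.118, 0.003]
force: [-0.2, -0.4, 0.0]
opening: 0.0931
```

Call:
{"name": "play_rows", "arguments": {
  "series": [
    [[-0.3,0,0,0,0],[0,0,0,0,0],[0.3,0,0,0,0],[0.3,0,0,0,0],[0.3,0,0,0,0],[0.3,0,0,0,0],[0.3,0,0,0,0]]
  ]
}}

```text
t: 8.8
tool_pos: [0.5118, -0.1011, 0.0404]
orientation: [3.139, -0.116, -0.0]
force: [-0.5, -0.3, -0.5]
opening: 0.0446
```

```bash
python3 snap.py 8 top
```

```text
8.85 [ 0.5118 -0.1011  0.0404] yaxis ang -1.644942743333109 tilt [-0.0001  0.     -1.    ] [ 0.0702  0.5186 -0.8534] 0.04432446184156744 [-0.2933  0.1122  1.8867  0.      1.1428  1.3516]
```

Call:
{"name": "play_rows", "arguments": {
  "series": [
    [[0.3,0,0,0.015,0],[0.3,0,0,0.05,0],[0.3,0,0,0.09,0],[0.3,0,0,0.12,0],[0.3,0.004,-0.02,0.12,0],[0.3,0.011,-0.055,0.12,0],[0.3,0.019,-0.095,0.12,0],[0.3,0.027,-0.135,0.12,0]]
  ]
}}

```text
t: 9.65
tool_pos: [0.5392, -0.2373, 0.1619]
orientation: [3.139, -0.115, 0.002]
force: [0.4, -0.3, -1.1]
opening: 0.0442
```

Call:
{"name": "play_rows", "arguments": {
  "series": [
    [[0.3,0.008,-0.04,0,0],[0.3,0.015,-0.068,0,0],[0.3,0.016,-0.074,0,0],[0.3,0.016,-0.074,0,0],[0.3,0.016,-0.074,0,0]]
  ]
}}

```text
t: 10.15
tool_pos: [0.5547, -0.3091, 0.1607]
orientation: [-3.139, 0.116, 0.0]
force: [0.2, 0.2, -0.7]
opening: 0.0443
```

Call:
{"name": "play_rows", "arguments": {
  "series": [
    [[0.3,0,0,-0.02,0],[0.3,0,0,-0.06,0],[0.3,0,0,-0.095,0],[0.3,0,0,-0.112,0],[0.3,0,0,-0.118,0],[0.3,0,0,-0.121,0],[0.3,0,0,-0.121,0],[0.3,0,0,-0.121,0]]
  ]
}}

```text
t: 10.95
tool_pos: [0.5561, -0.3109, 0.0416]
orientation: [3.138, -0.116, 0.004]
force: [0.3, 0.3, -0.6]
opening: 0.0444
```

```bash
python3 snap.py 9 wrist
```

```text
11.0 [ 0.556  -0.3109  0.0415] yaxis ang -1.6449950796833164 tilt [ 0.0025 -0.0017 -1.    ] [-0.384  -0.2054 -0.8581] 0.04449835676377113 [-0.5903  0.3919  1.552   0.      1.1947  1.0547]
```

View pics/wrist9.png

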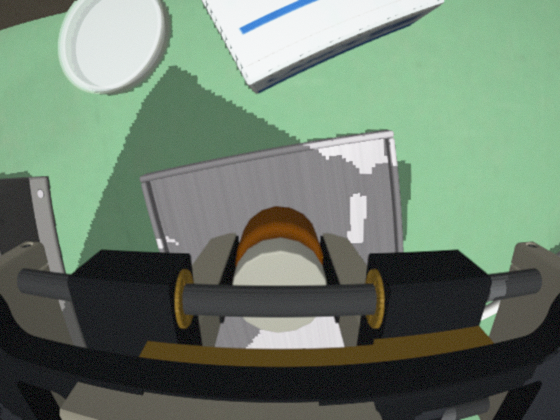

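The jar is held over the tray floor at (280,270). I'll let it settle, then check the height.

Call:
{"name": "play_rows", "arguments": {
  "series": [
    [[0.3,0,0,0,0],[0.3,0,0,0,0],[0.3,0,0,0,0]]
  ]
}}

```text
t: 11.3
tool_pos: [0.5549, -0.3103, 0.0398]
orientation: [3.139, -0.117, 0.001]
force: [-0.3, -0.0, -1.3]
opening: 0.0445
```

Call:
{"name": "play_rows", "arguments": {
  "series": [
    [[0.0,0,0,0,0],[-0.3,0,0,0,0],[-0.6,0,0,0,0],[-1,0,0,0,0],[-1,0,0,0.005,0],[-1,0,0,0.03,0],[-1,0,0,0.07,0],[-1,0,0,0.11,0]]
  ]
}}

```text
t: 12.1
tool_pos: [0.5542, -0.3097, 0.1503]
orientation: [-3.139, 0.116, 0.002]
force: [0.4, -0.3, 1.2]
opening: 0.0921
```

Call:
{"name": "play_rows", "arguments": {
  "series": [
    [[-1,0,0.02,0.02,0.14],[-1,0,0.05,0.02,0.28],[-1,0,0.08,0.02,0.42],[-1,0,0.11,0.02,0.56],[-1,0,0.14,0.02,0.7],[-1,0,0.17,0.02,0.84],[-1,0,0.19,0.02,0.98],[-1,0,0.2,0.02,1.12]]
  ]
}}

```text
t: 12.9
tool_pos: [0.5549, -0.1082, 0.17]
orientation: [2.716, 1.579, 0.001]
force: [0.5, 0.1, 0.3]
opening: 0.0928
```

Call:
{"name": "play_rows", "arguments": {
  "series": [
    [[-1,0.003,0.008,0.02,0.14],[-1,0.003,0.008,0.03,0.28],[-1,0.003,0.008,0.03,0.42],[-1,0.003,0.008,0.03,0.451],[-1,0.003,0.008,0.03,0.451],[-1,0.003,0.008,0.03,0.451]]
  ]
}}

```text
t: 13.5
tool_pos: [0.5578, -0.1021, 0.1997]
orientation: [2.303, 2.136, 0.0]
force: [0.7, -0.4, -1.0]
opening: 0.093
```

```bash
python3 snap.py 10 wrist scene
```

```text
13.6 [ 0.5578 -0.1022  0.1995] yaxis ang -0.07502410169770196 tilt [-0. -0. -1.] [ 0.3529  0.4931 -0.5146] 0.09270792864636244 [-0.2715  0.0621  1.6304 -0.      1.4492 -0.1965]
```

View pics/wrist10.png

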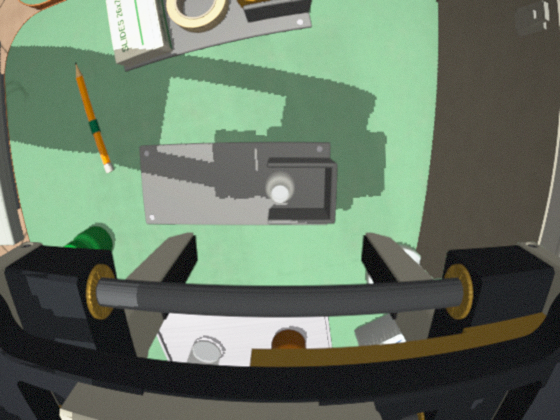

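View pics/scene10.png

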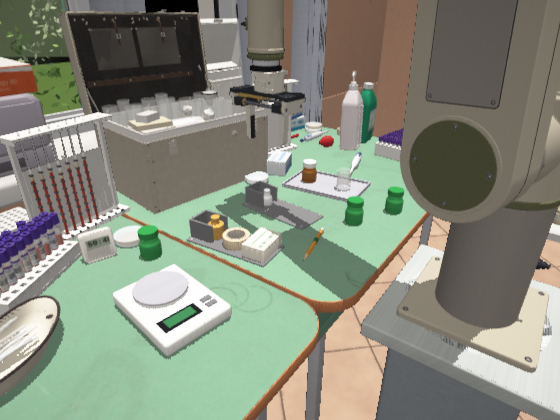

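The jar (309,170) and the beaker (344,180) both stand on the tray, and the vial is below the gripper at (280,193) in the wrist view. One enlarged check of the vial.

Run:
```python
from h import *
d=load("wrist10");c=d["color"][:,:,::-1]
cv2.imwrite("pics/crop7.png",cv2.resize(c[135:230,250:345],None,fx=6,fy=6,interpolation=cv2.INTER_CUBIC))
```

```text
(no output)
```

View pics/crop7.png

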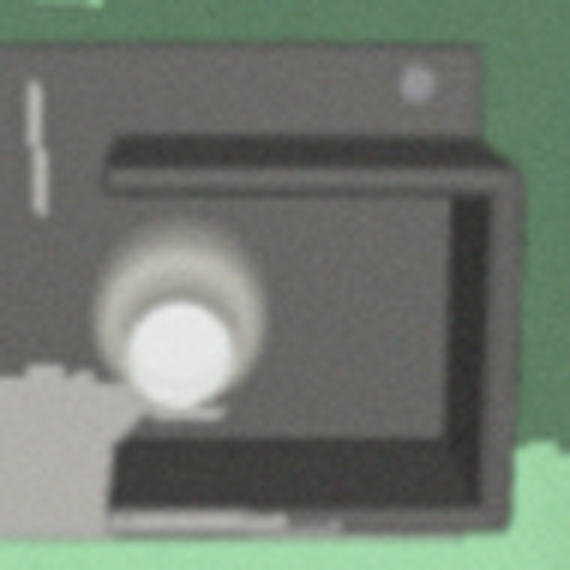

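Run:
```python
from h import *
np.set_printoptions(precision=4,suppress=True)
d=load("wrist10");f=lambda p,z:wpix2w(d,crop(p,6,(250,135)),z)
print(f([(181,355)],.047), f([(300,192),(300,510),(485,350)],.05))
```

```text
[[ 0.559  -0.1013  0.047 ]] [[ 0.5791 -0.0764  0.05  ]
 [ 0.5761 -0.1273  0.05  ]
 [ 0.6067 -0.1033  0.05  ]]
```

Call:
{"name": "play_rows", "arguments": {
  "series": [
    [[-0.05,0.001,0.001,-0.02,0],[-0.05,0.001,0.001,-0.06,0],[-0.05,0.001,0.001,-0.095,0],[-0.05,0.001,0.001,-0.1,0],[-0.05,0.001,0.001,-0.1,0],[-0.05,0.001,0.001,-0.1,0],[-0.05,0.001,0.001,-0.1,0]]
  ],
  "force": 8
}}

```text
t: 14.3
tool_pos: [0.5605, -0.1016, 0.1021]
orientation: [2.3, 2.135, 0.003]
force: [0.4, -0.1, -0.2]
opening: 0.049
```

```bash
python3 snap.py 11 wrist
```

```text
14.35 [ 0.5604 -0.1015  0.1019] yaxis ang -0.07407127504735697 tilt [ 0.0036 -0.001  -1.    ] [-0.315   0.1802 -0.5353] 0.04891132214175417 [-0.2693  0.1507  1.7203 -0.      1.2669 -0.1952]
```

View pics/wrist11.png

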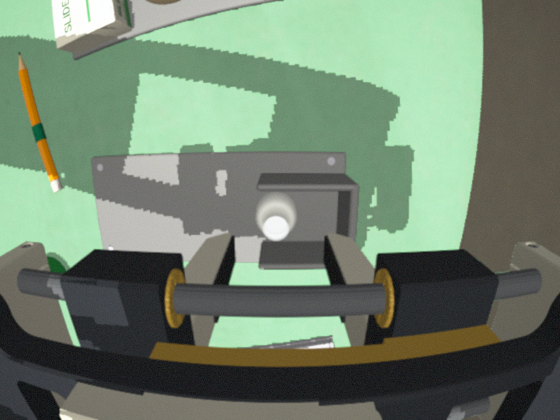

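The vial at (275,228) sits between the narrowed fingers, with the back finger clear of the back wall. I'm descending.

Call:
{"name": "play_rows", "arguments": {
  "series": [
    [[-0.05,0,0,-0.01,0],[-0.05,0,0,-0.025,0],[-0.05,0,0,-0.04,0],[-0.05,0,0,-0.055,0],[-0.05,0,0,-0.066,0],[-0.05,0,0,-0.0715,0],[-0.05,0,0,-0.0715,0],[-0.05,0,0,-0.0715,0]]
  ]
}}

```text
t: 15.15
tool_pos: [0.5591, -0.1012, 0.0282]
orientation: [2.302, 2.138, 0.0]
force: [-1.1, 0.2, -0.0]
opening: 0.0488
```

Call:
{"name": "play_rows", "arguments": {
  "series": [
    [[0.1,0,0,0,0],[0.2,0,0,0,0],[0.35,0,0,0,0],[0.6,0,0,0,0],[0.6,0,0,0,0],[0.6,0,0,0,0],[0.6,0,0,0,0]]
  ]
}}

```text
t: 15.85
tool_pos: [0.5591, -0.1012, 0.0284]
orientation: [2.302, 2.137, 0.0]
force: [-1.1, 0.5, 4.7]
opening: 0.0297
```

```bash
python3 snap.py 12 wrist
```

```text
15.9 [ 0.5591 -0.1012  0.0284] yaxis ang -0.07403145045749632 tilt [ 0.0006 -0.0002 -1.    ] [-1.005  -0.921   4.8395] 0.02984942161775807 [-0.2693  0.2457  1.7601  0.      1.1352 -0.1953]
```

View pics/wrist12.png

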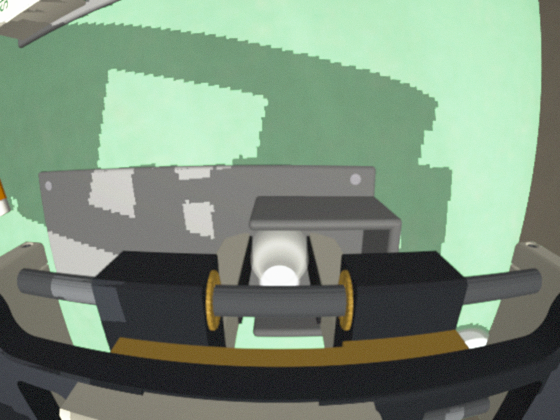

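The vial is held at 29.8 mm opening. I'll lift it clear and check.

Call:
{"name": "play_rows", "arguments": {
  "series": [
    [[0.6,0,0,0.005,0],[0.6,0,0,0.02,0],[0.6,0,0,0.04,0],[0.6,0,0,0.07,0],[0.6,0,0,0.11,0],[0.6,0,0,0.15,0],[0.6,0,0,0.15,0],[0.6,0,0,0.15,0]]
  ]
}}

```text
t: 16.7
tool_pos: [0.5598, -0.1014, 0.1803]
orientation: [2.3, 2.136, 0.003]
force: [0.1, 1.1, -0.8]
opening: 0.0294
```

```bash
python3 snap.py 13 wrist scene
```

```text
16.8 [ 0.5581 -0.1009  0.1771] yaxis ang -0.07396693757727839 tilt [-0.0016  0.0004 -1.    ] [ 0.4277  0.0765 -0.1777] 0.029813944867753663 [-0.2693  0.0794  1.6539  0.      1.41   -0.1954]
```

View pics/wrist13.png

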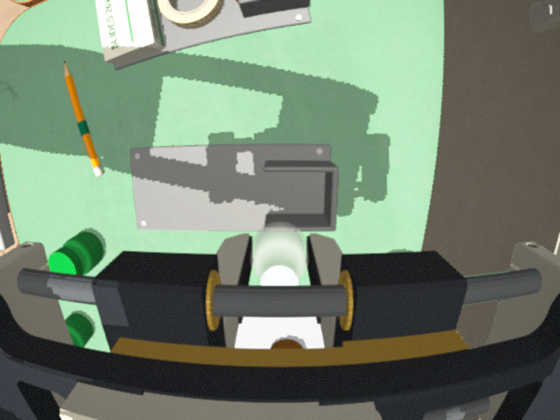

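View pics/scene13.png

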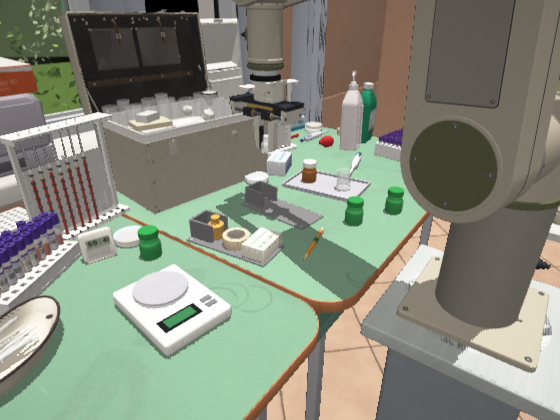

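The vial is held upright, at the same pixels (280,275) as before the lift. Moving to the pan.

Call:
{"name": "play_rows", "arguments": {
  "series": [
    [[0.6,-0.004,0.02,0,0],[0.6,-0.012,0.055,0,0],[0.6,-0.02,0.095,0,0],[0.6,-0.03,0.135,0,0],[0.6,-0.038,0.175,0,0],[0.6,-0.047,0.215,0,0],[0.6,-0.056,0.255,0,0],[0.6,-0.065,0.295,0,0]]
  ]
}}

```text
t: 17.6
tool_pos: [0.492, 0.1951, 0.176]
orientation: [-2.301, -2.137, 0.005]
force: [1.0, -0.4, 0.1]
opening: 0.0293
```

Call:
{"name": "play_rows", "arguments": {
  "series": [
    [[0.6,-0.009,0.04,0,0],[0.6,-0.018,0.08,0,0],[0.6,-0.026,0.115,0,0],[0.6,-0.03,0.132,0,0],[0.6,-0.03,0.1375,0,0],[0.6,-0.03,0.1375,0,0],[0.6,-0.03,0.1375,0,0],[0.6,-0.03,0.1375,0,0]]
  ]
}}

```text
t: 18.4
tool_pos: [0.4643, 0.33, 0.1778]
orientation: [2.304, 2.136, -0.001]
force: [-0.7, -0.1, -0.6]
opening: 0.0298
```

```bash
python3 snap.py 14 wrist
```

```text
18.45 [0.4644 0.3301 0.1779] yaxis ang -0.07573035029274015 tilt [ 0.     -0.0002 -1.    ] [ 0.7217 -0.2719  0.007 ] 0.029465442208108074 [ 0.5282  0.0843  1.6471 -0.0002  1.4103  0.6039]
```

View pics/wrist14.png

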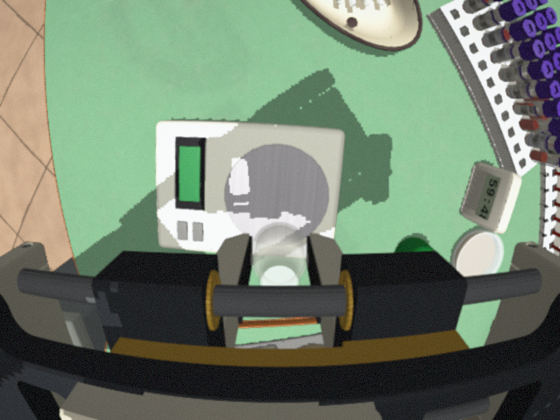

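Run:
```python
from h import *
np.set_printoptions(precision=4,suppress=True)
d=load("wrist14")
p=wpix2w(d,[(224,196),(329,196),(276.5,144)],.04);print(p,(p[0]+p[1])/2, p[2]+[0,-.048,0])
```

```text
[[0.4152 0.336  0.04  ]
 [0.51   0.3288 0.04  ]
 [0.4662 0.3788 0.04  ]] [0.4626 0.3324 0.04  ] [0.4662 0.3308 0.04  ]
```

Pan centre comes out at (0.4635, 0.331) from both cameras. Lowering the vial.

Call:
{"name": "play_rows", "arguments": {
  "series": [
    [[0.6,-0.001,0.001,-0.02,0],[0.6,-0.001,0.001,-0.05,0],[0.6,-0.001,0.001,-0.085,0],[0.6,-0.001,0.001,-0.1,0],[0.6,-0.001,0.001,-0.108,0],[0.6,-0.001,0.001,-0.112,0],[0.6,-0.001,0.001,-0.1135,0],[0.6,-0.001,0.001,-0.1135,0]]
  ]
}}

```text
t: 19.25
tool_pos: [0.4637, 0.3328, 0.0658]
orientation: [2.302, 2.137, 0.003]
force: [0.5, 0.3, -0.3]
opening: 0.0295
```

Call:
{"name": "play_rows", "arguments": {
  "series": [
    [[0.6,0,0,0,0],[0.6,0,0,0,0],[0.6,0,0,-0.0005,0],[0.6,0,0,-0.0005,0]]
  ]
}}

```text
t: 19.65
tool_pos: [0.4629, 0.3325, 0.0641]
orientation: [2.302, 2.138, 0.0]
force: [0.7, -0.1, 0.0]
opening: 0.0297
```

```bash
python3 snap.py 15 scene
```

```text
19.7 [0.4628 0.3324 0.0641] yaxis ang -0.07399200219021329 tilt [ 0.0001  0.0001 -1.    ] [ 0.2429 -0.7382 -0.7662] 0.029969628801455334 [0.5328 0.2006 1.7392 0.     1.2017 0.6068]
```

Call:
{"name": "play_rows", "arguments": {
  "series": [
    [[0.6,0.0005,-0.001,-0.0005,0],[0.6,0.0005,-0.001,-0.001,0],[0.6,0.0005,-0.001,-0.001,0],[0.6,0.0005,-0.001,-0.001,0]]
  ]
}}

```text
t: 20.1
tool_pos: [0.4634, 0.3314, 0.0634]
orientation: [2.302, 2.138, 0.0]
force: [-2.1, -1.4, 5.1]
opening: 0.0297
```

```bash
python3 snap.py 16 scene
python3 - <<'E'
from h import *
c=load("scene16")["color"][:,:,::-1]
cv2.imwrite("pics/crop8.png",cv2.resize(c[220:340,90:240],None,fx=5,fy=5,interpolation=cv2.INTER_CUBIC))
E
```

```text
20.15 [0.4634 0.3314 0.0634] yaxis ang -0.07400102915006021 tilt [ 0.0001  0.     -1.    ] [-1.9074 -1.3584  4.9837] 0.029686259501962346 [ 0.5308  0.2012  1.7399 -0.      1.2004  0.6048]
```

View pics/crop8.png

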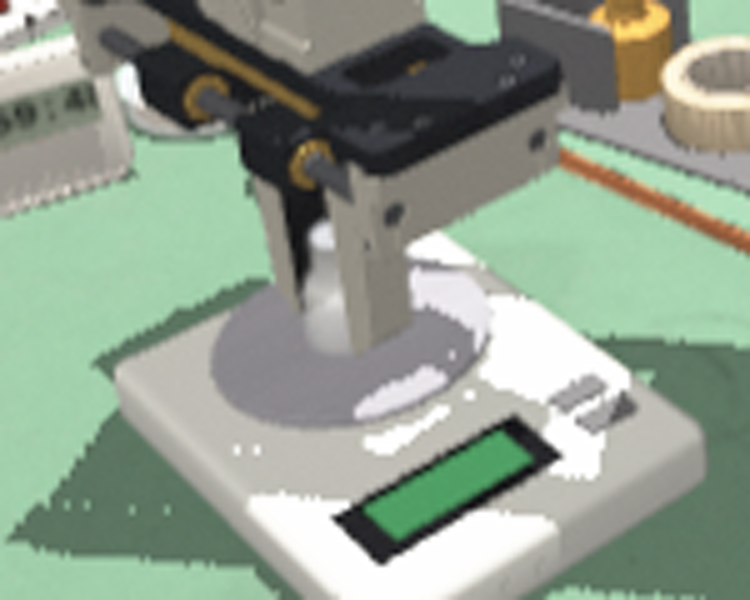

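The vial stands on the pan with 5 N contact, foot near (335,345) in the crop. Releasing and rising.

Call:
{"name": "play_rows", "arguments": {
  "series": [
    [[0.3,0,0,0,0],[0.2,0,0,0,0],[0.0,0,0,0,0],[-0.2,0,0,0,0],[-0.2,0,0,0.01,0],[-0.2,0,0,0.04,0],[-0.2,0,0,0.08,0],[-0.2,0,0,0.115,0]]
  ]
}}

```text
t: 20.95
tool_pos: [0.4633, 0.3314, 0.1803]
orientation: [2.302, 2.138, 0.001]
force: [0.1, 0.9, 1.2]
opening: 0.056
```

```bash
python3 snap.py 17 wrist scene
```

```text
21.05 [0.4665 0.3333 0.1856] yaxis ang -0.07399022678238464 tilt [ 0.0094  0.0056 -0.9999] [0.6106 0.2108 0.3835] 0.05555714096383189 [0.5309 0.0777 1.6399 0.     1.413  0.6049]
```

View pics/wrist17.png

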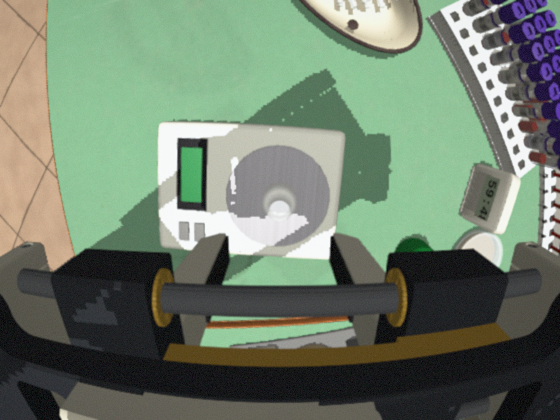

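View pics/scene17.png

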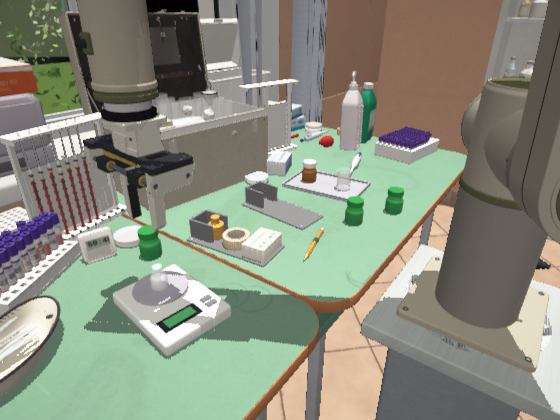

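The vial stands upright mid-pan, at (280,208) on a pan centred near (278,196), which is consistent with its height. Going back for the jar, since it belongs in the rear position.

Call:
{"name": "play_rows", "arguments": {
  "series": [
    [[-1,0.004,-0.03,0,-0.1],[-1,0.01,-0.07,0,-0.22],[-1,0.016,-0.115,0,-0.35],[-1,0.022,-0.16,0,-0.48],[-1,0.028,-0.205,0,-0.61],[-1,0.035,-0.25,0,-0.74],[-1,0.042,-0.295,0,-0.87],[-1,0.049,-0.34,0,-1.0]]
  ]
}}

```text
t: 21.85
tool_pos: [0.5122, -0.0104, 0.1783]
orientation: [3.047, 0.764, 0.001]
force: [0.5, -0.4, 0.1]
opening: 0.093
```

Call:
{"name": "play_rows", "arguments": {
  "series": [
    [[-1,0.006,-0.045,0,-0.12],[-1,0.012,-0.09,0,-0.24],[-1,0.018,-0.135,0,-0.36],[-1,0.024,-0.18,0,-0.48],[-1,0.03,-0.225,0,-0.571],[-1,0.036,-0.265,0,-0.571],[-1,0.042,-0.295,0,-0.571],[-1,0.042,-0.301,0,-0.571]]
  ]
}}

```text
t: 22.65
tool_pos: [0.554, -0.313, 0.1778]
orientation: [3.138, -0.121, -0.0]
force: [0.1, -1.0, -0.3]
opening: 0.0931
```

Call:
{"name": "play_rows", "arguments": {
  "series": [
    [[-1,0,0,0,0],[-1,0,0,0,0],[-1,0,0,0,0]]
  ]
}}

```text
t: 22.95
tool_pos: [0.5544, -0.3081, 0.1781]
orientation: [-3.139, 0.114, 0.0]
force: [0.3, -0.1, 0.5]
opening: 0.0934
```

```bash
python3 snap.py 18 wrist top
```

```text
23.05 [ 0.5545 -0.3084  0.1782] yaxis ang -1.6434731730136067 tilt [ 0.0001  0.     -1.    ] [ 0.3836 -0.4833  0.4737] 0.093000879850971 [-0.5883  0.2549  1.4563  0.0001  1.4303  1.0551]
```

View pics/wrist18.png

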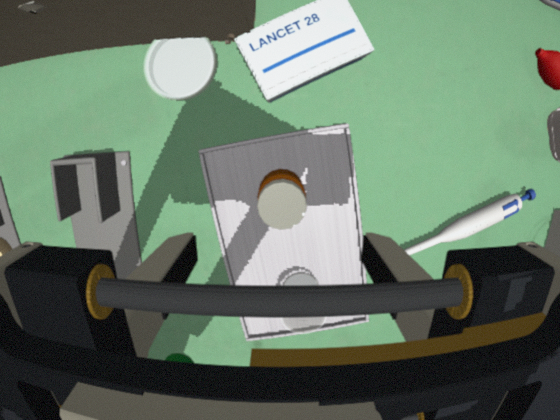

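The jar's cap is at (282,204), between the fingers. Descending to regrip at the pose where I released it.

Call:
{"name": "play_rows", "arguments": {
  "series": [
    [[-1,0.0005,-0.002,-0.03,0],[-1,0.0005,-0.002,-0.07,0],[-1,0.0005,-0.002,-0.11,0],[-1,0.0005,-0.002,-0.13,0],[-1,0.0005,-0.002,-0.138,0],[-1,0.0005,-0.002,-0.138,0],[-1,0.0005,-0.002,-0.138,0]]
  ],
  "force": 15
}}

```text
t: 23.75
tool_pos: [0.5559, -0.312, 0.0418]
orientation: [3.138, -0.116, 0.003]
force: [0.7, 0.2, 0.7]
opening: 0.0928
```

Call:
{"name": "play_rows", "arguments": {
  "series": [
    [[-0.3,0,0,0,0],[0,0,0,0,0],[0.3,0,0,0,0],[0.3,0,0,0,0],[0.3,0,0,0,0],[0.3,0,0,0,0],[0.3,0,0,0,0]]
  ]
}}

```text
t: 24.45
tool_pos: [0.5548, -0.3115, 0.0399]
orientation: [-3.139, 0.117, 0.0]
force: [0.0, -0.3, 0.6]
opening: 0.0449
```

Call:
{"name": "play_rows", "arguments": {
  "series": [
    [[0.3,0,0,0.015,0],[0.3,0,0,0.05,0],[0.3,0,0,0.09,0],[0.3,0,0,0.12,0],[0.3,-0.004,0.02,0.12,0],[0.3,-0.011,0.055,0.12,0],[0.3,-0.019,0.095,0.12,0],[0.3,-0.027,0.135,0.12,0]]
  ]
}}

```text
t: 25.25
tool_pos: [0.5275, -0.1756, 0.1611]
orientation: [3.139, -0.118, 0.001]
force: [0.4, 0.3, -1.4]
opening: 0.0445
```

Call:
{"name": "play_rows", "arguments": {
  "series": [
    [[0.3,-0.008,0.04,0,0],[0.3,-0.015,0.07,0,0],[0.3,-0.016,0.0755,0,0],[0.3,-0.016,0.0755,0,0],[0.3,-0.016,0.0755,0,0],[0.3,-0.016,0.0755,0,0]]
  ]
}}

```text
t: 25.85
tool_pos: [0.5121, -0.1024, 0.1602]
orientation: [3.139, -0.118, 0.001]
force: [-0.3, 0.6, -1.0]
opening: 0.0444
```

```bash
python3 snap.py 19 wrist
```

```text
25.9 [ 0.512  -0.1023  0.1601] yaxis ang -1.646461143820667 tilt [ 0.     -0.0002 -1.    ] [-0.0106 -0.0988 -1.8237] 0.0448445169554442 [-0.2953 -0.0303  1.7973 -0.0002  1.3745  1.3512]
```

View pics/wrist19.png

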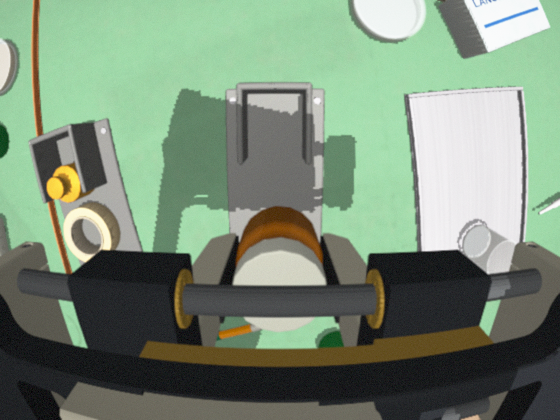

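The jar is held at (280,270), above its place. Lowering in stages.

Call:
{"name": "play_rows", "arguments": {
  "series": [
    [[0.3,0,0.001,-0.02,0],[0.3,0,0.001,-0.06,0],[0.3,0,0.001,-0.095,0],[0.3,0,0.001,-0.112,0],[0.3,0,0.001,-0.117,0],[0.3,0,0.001,-0.118,0],[0.3,0,0.001,-0.118,0],[0.3,0,0.001,-0.118,0]]
  ]
}}

```text
t: 26.7
tool_pos: [0.5126, -0.1007, 0.0428]
orientation: [3.139, -0.117, 0.002]
force: [0.5, 0.0, -1.4]
opening: 0.0447
```

Call:
{"name": "play_rows", "arguments": {
  "series": [
    [[0.3,0,0,0,0],[0.3,0,0,0,0],[0.3,0,0,0,0]]
  ]
}}

```text
t: 27.0
tool_pos: [0.512, -0.1002, 0.0422]
orientation: [3.139, -0.116, 0.001]
force: [-0.5, -0.2, -0.7]
opening: 0.0443
```

Call:
{"name": "play_rows", "arguments": {
  "series": [
    [[0.3,0,-0.0005,-0.0008,0],[0.3,0,-0.0005,-0.0014,0],[0.3,0,-0.0005,-0.0014,0],[0.3,0,-0.0005,-0.0014,0]]
  ]
}}

```text
t: 27.4
tool_pos: [0.5119, -0.1007, 0.0408]
orientation: [3.139, -0.116, 0.0]
force: [-1.6, -0.7, 3.0]
opening: 0.0443
```

Contact at 3 N. Releasing, then on to the beaker.

Call:
{"name": "play_rows", "arguments": {
  "series": [
    [[0.0,0,0,0,0],[-0.3,0,0,0,0],[-0.6,0,0,0,0],[-1,0,0,0,0],[-1,0,0,0.005,0],[-1,0,0,0.03,0],[-1,0,0,0.07,0],[-1,0,0,0.11,0]]
  ]
}}

```text
t: 28.2
tool_pos: [0.5111, -0.1004, 0.1515]
orientation: [-3.139, 0.117, 0.002]
force: [0.8, -0.1, 0.1]
opening: 0.0923
```

Call:
{"name": "play_rows", "arguments": {
  "series": [
    [[-1,-0.013,-0.04,0,0],[-1,-0.026,-0.08,0,0],[-1,-0.039,-0.12,0,0],[-1,-0.052,-0.16,0,0],[-1,-0.065,-0.2,0,0],[-1,-0.071,-0.219,0,0],[-1,-0.071,-0.219,0,0],[-1,-0.071,-0.219,0,0]]
  ]
}}

```text
t: 29.0
tool_pos: [0.4408, -0.3196, 0.1507]
orientation: [-3.139, 0.119, -0.0]
force: [-0.4, 0.3, -0.6]
opening: 0.0931
```

Call:
{"name": "play_rows", "arguments": {
  "series": [
    [[-1,0,0,0,0],[-1,0,0,0,0],[-1,0,0,0,0]]
  ]
}}

```text
t: 29.3
tool_pos: [0.4413, -0.3187, 0.1506]
orientation: [-3.139, 0.114, -0.0]
force: [0.5, -0.3, -0.3]
opening: 0.0931
```

```bash
python3 snap.py 20 wrist
```

```text
29.35 [ 0.4412 -0.3189  0.1506] yaxis ang -1.643717819194722 tilt [ 0.0001  0.     -1.    ] [ 0.5086  0.3852 -0.8067] 0.0932707824574325 [-0.72    0.0385  1.7461  0.0001  1.3569  0.9237]
```

View pics/wrist20.png

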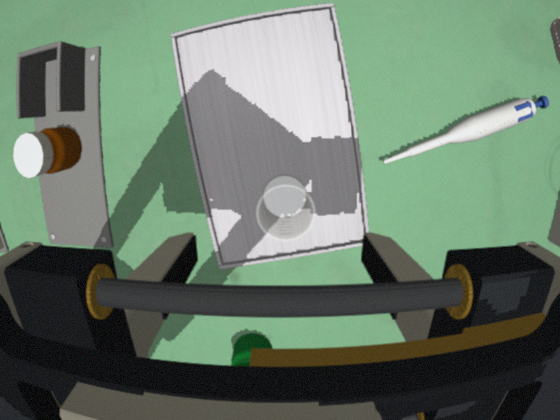

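The jar is back on the bay at (45,152), and the beaker at (286,210) is below the gripper.

Call:
{"name": "play_rows", "arguments": {
  "series": [
    [[-1,0,-0.001,-0.03,0],[-1,0,-0.001,-0.07,0],[-1,0,-0.001,-0.1,0],[-1,0,-0.001,-0.1105,0],[-1,0,-0.001,-0.1105,0],[-1,0,-0.001,-0.1105,0],[-1,0,-0.001,-0.1105,0]]
  ],
  "force": 10
}}

```text
t: 30.05
tool_pos: [0.4422, -0.3218, 0.0424]
orientation: [3.137, -0.116, 0.004]
force: [0.0, -0.3, 0.3]
opening: 0.0931
```

Call:
{"name": "play_rows", "arguments": {
  "series": [
    [[-0.3,0,0,0,0],[0,0,0,0,0],[0.3,0,0,0,0],[0.3,0,0,0,0],[0.3,0,0,0,0],[0.3,0,0,0,0],[0.3,0,0,0,0]]
  ]
}}

```text
t: 30.75
tool_pos: [0.4408, -0.3207, 0.0401]
orientation: [3.139, -0.117, -0.0]
force: [0.1, 0.6, -0.9]
opening: 0.0438
```

Call:
{"name": "play_rows", "arguments": {
  "series": [
    [[0.3,0,0,0.015,0],[0.3,0,0,0.05,0],[0.3,0,0,0.09,0],[0.3,0,0,0.12,0],[0.3,0.002,0.02,0.12,0],[0.3,0.004,0.055,0.12,0],[0.3,0.008,0.095,0.12,0],[0.3,0.011,0.135,0.12,0]]
  ]
}}

```text
t: 31.55
tool_pos: [0.4519, -0.1846, 0.1613]
orientation: [3.139, -0.118, 0.002]
force: [0.4, 0.2, -0.6]
opening: 0.0443
```

Call:
{"name": "play_rows", "arguments": {
  "series": [
    [[0.3,0.003,0.04,0,0],[0.3,0.006,0.075,0,0],[0.3,0.007,0.094,0,0],[0.3,0.007,0.094,0,0],[0.3,0.007,0.094,0,0],[0.3,0.007,0.094,0,0],[0.3,0.007,0.094,0,0]]
  ]
}}

```text
t: 32.25
tool_pos: [0.4588, -0.0926, 0.1603]
orientation: [3.139, -0.119, 0.0]
force: [0.3, 0.1, -0.4]
opening: 0.0441
```

```bash
python3 snap.py 21 wrist
```

```text
32.3 [ 0.4588 -0.0926  0.1602] yaxis ang -1.6464507709715162 tilt [-0.     -0.0001 -1.    ] [-0.4386 -0.302  -0.0385] 0.04394759517668673 [-0.3086 -0.1838  1.9393 -0.0001  1.3861  1.3378]
```

View pics/wrist21.png

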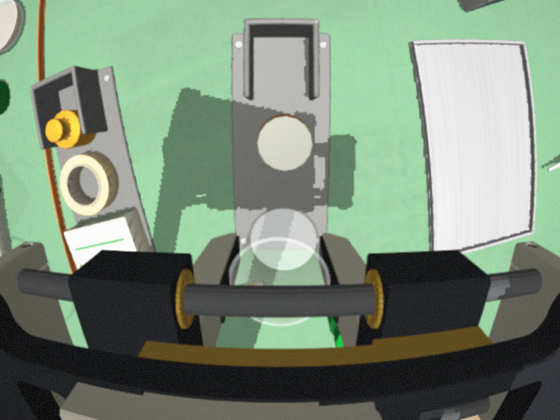

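The jar stands at (285,142) on the bay, and the beaker is held above its own spot. Lowering it.

Call:
{"name": "play_rows", "arguments": {
  "series": [
    [[0.3,0,0.0005,-0.02,0],[0.3,0,0.0005,-0.06,0],[0.3,0,0.0005,-0.095,0],[0.3,0,0.0005,-0.112,0],[0.3,0,0.0005,-0.117,0],[0.3,0,0.0005,-0.118,0],[0.3,0,0.0005,-0.118,0],[0.3,0,0.0005,-0.118,0]]
  ]
}}

```text
t: 33.1
tool_pos: [0.4599, -0.0916, 0.0435]
orientation: [3.139, -0.117, 0.004]
force: [0.4, -0.1, -0.6]
opening: 0.0439
```

Call:
{"name": "play_rows", "arguments": {
  "series": [
    [[0.3,0,0,0,0],[0.3,0,0,0,0],[0.3,0,0,0,0]]
  ]
}}

```text
t: 33.4
tool_pos: [0.4591, -0.0912, 0.0425]
orientation: [3.139, -0.116, 0.001]
force: [-0.0, 0.5, -0.3]
opening: 0.0443
```

Call:
{"name": "play_rows", "arguments": {
  "series": [
    [[0.3,0,-0.0005,-0.0008,0],[0.3,0,-0.0005,-0.0016,0],[0.3,0,-0.0005,-0.0016,0],[0.3,0,-0.0005,-0.0016,0]]
  ]
}}

```text
t: 33.8
tool_pos: [0.459, -0.0917, 0.0407]
orientation: [3.139, -0.116, 0.001]
force: [0.2, -0.5, 2.8]
opening: 0.0443
```

Contact. Releasing, then rising back to the pose of the first measurement for a like-for-like comparison.

Call:
{"name": "play_rows", "arguments": {
  "series": [
    [[0.0,0,0,0,0],[-0.3,0,0,0,0],[-0.6,0,0,0,0],[-1,0,0,0,0],[-1,0,0,0.005,0],[-1,0,0,0.03,0],[-1,0,0,0.07,0],[-1,0,0,0.11,0]]
  ]
}}

```text
t: 34.6
tool_pos: [0.458, -0.0914, 0.1514]
orientation: [-3.139, 0.116, 0.003]
force: [1.3, -0.5, 0.2]
opening: 0.092
```

Call:
{"name": "play_rows", "arguments": {
  "series": [
    [[-1,-0.01,-0.003,0.04,0],[-1,-0.02,-0.006,0.08,0],[-1,-0.029,-0.009,0.099,0],[-1,-0.029,-0.009,0.099,0],[-1,-0.029,-0.009,0.099,0],[-1,-0.029,-0.009,0.099,0],[-1,-0.029,-0.009,0.099,0]]
  ]
}}

```text
t: 35.3
tool_pos: [0.4292, -0.1002, 0.2477]
orientation: [-3.138, 0.116, 0.005]
force: [0.4, -0.2, 0.0]
opening: 0.0929
```

```bash
python3 snap.py 22 wrist scene
python3 - <<'E'
from h import *
d=load("wrist22");c=d["color"][:,:,::-1]
cv2.imwrite("pics/crop9.png",cv2.resize(c[50:200,230:315],None,fx=4,fy=4,interpolation=cv2.INTER_CUBIC))
E
```

```text
35.4 [ 0.4294 -0.1003  0.2481] yaxis ang -1.644791102508565 tilt [-0.0023  0.0009 -1.    ] [-0.2884 -0.1582  0.2512] 0.09288628571104263 [-0.3459 -0.3154  1.8873  0.0001  1.5721  1.2989]
```

View pics/crop9.png

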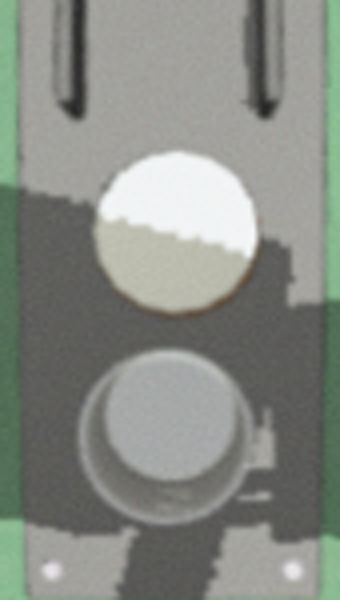

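View pics/scene22.png

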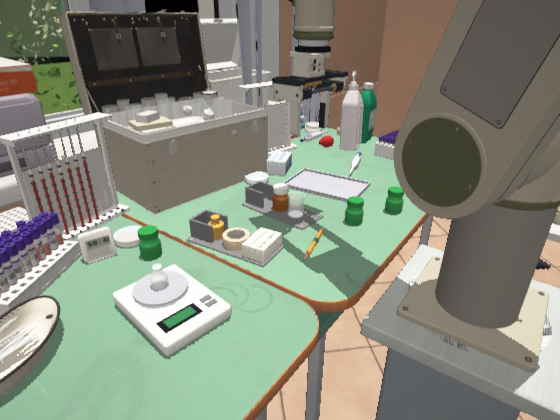

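The jar is back to within 0.3 mm of its old pixel position relative to the plate screws; the beaker is off by about 1–1.5 mm. I'll move the arm away and compare with the fixed cameras.

Call:
{"name": "play_rows", "arguments": {
  "series": [
    [[-1,-0.01,-0.04,0,0],[-1,-0.02,-0.085,0,0],[-1,-0.03,-0.13,0,0],[-1,-0.04,-0.175,0,0],[-1,-0.06,-0.22,0,0],[-1,-0.08,-0.26,0,0],[-1,-0.1,-0.3,0,0],[-1,-0.12,-0.34,0,0]]
  ]
}}

```text
t: 36.2
tool_pos: [0.3087, -0.442, 0.2486]
orientation: [-3.138, 0.117, 0.001]
force: [0.4, -0.1, 0.1]
opening: 0.0929
```

Call:
{"name": "play_rows", "arguments": {
  "series": [
    [[-1,0,0,0,0],[-1,-0.02,-0.03,0,0],[-1,-0.04,-0.06,0,0],[-1,-0.06,-0.09,0,0],[-1,-0.06,-0.09,0,0],[-1,-0.06,-0.09,0,0]]
  ]
}}

```text
t: 36.8
tool_pos: [0.2498, -0.5303, 0.2485]
orientation: [-3.137, 0.118, 0.0]
force: [0.1, 0.9, -0.1]
opening: 0.0932
```

```bash
python3 snap.py 23 scene top
python3 - <<'E'
from h import *
t0=load("top0")["color"][:,:,::-1];t1=load("top23")["color"][:,:,::-1]
a=[cv2.resize(c[135:220,295:345],None,fx=7,fy=7,interpolation=cv2.INTER_CUBIC) for c in (t0,t1)]
cv2.imwrite("pics/crop10.png",np.hstack(a))
s=[load(n)["color"][:,:,::-1] for n in("scene0","scene23")]
a=[cv2.resize(c[175:225,235:325],None,fx=6,fy=6,interpolation=cv2.INTER_CUBIC) for c in s]
cv2.imwrite("pics/crop11.png",np.vstack(a))
# template match sub-pixel
def m(A,B,x0,x1,y0,y1):
    A=cv2.resize(A[y0:y1,x0:x1],None,fx=5,fy=5,interpolation=cv2.INTER_CUBIC)
    B=cv2.resize(B[y0-4:y1+4,x0-4:x1+4],None,fx=5,fy=5,interpolation=cv2.INTER_CUBIC)
    r=cv2.matchTemplate(B,A,cv2.TM_CCOEFF_NORMED);_,v,_,l=cv2.minMaxLoc(r);return v,(l[0]/5-4,l[1]/5-4)
print("top bay niche",m(t0,t1,305,338,135,150),"jar",m(t0,t1,311,332,161,183),"beaker",m(t0,t1,307,329,183,203),"other bay",m(t0,t1,228,270,140,220))
print("scene jar",m(*s,271,291,182,212),"beaker",m(*s,288,306,192,220),"other",m(*s,188,284,210,262))
E
```

```text
36.9 [ 0.2506 -0.5296  0.249 ] yaxis ang -1.6442334691109528 tilt [ 0.0001  0.0012 -1.    ] [ 1.1426 -0.0092  0.2909] 0.09300405352118331 [-1.2166  0.0888  1.5118  0.0005  1.5421  0.4276]
top bay niche (0.9942700862884521, (0.0, 0.0)) jar (0.9857343435287476, (-0.20000000000000018, 0.0)) beaker (0.8525589108467102, (0.20000000000000018, -0.20000000000000018)) other bay (0.9961212277412415, (0.0, 0.0))
scene jar (0.9918911457061768, (0.0, 0.0)) beaker (0.9721640348434448, (0.0, -0.20000000000000018)) other (0.999640166759491, (0.0, 0.0))
```

View pics/crop10.png

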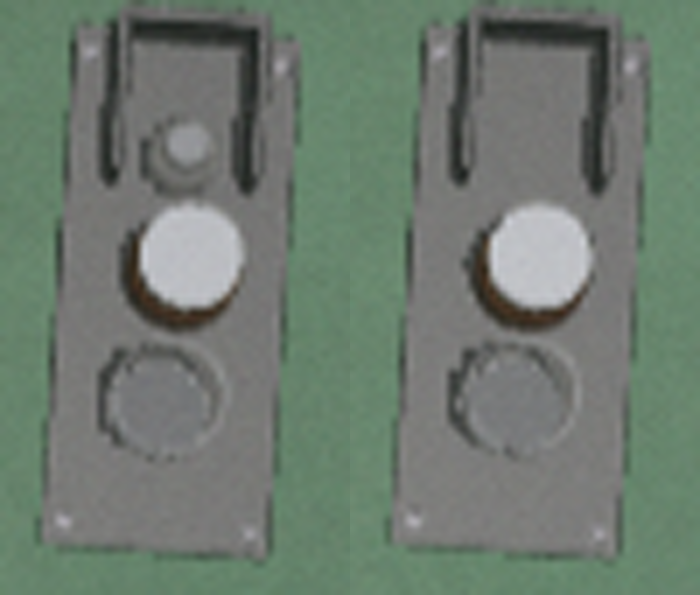

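View pics/crop11.png

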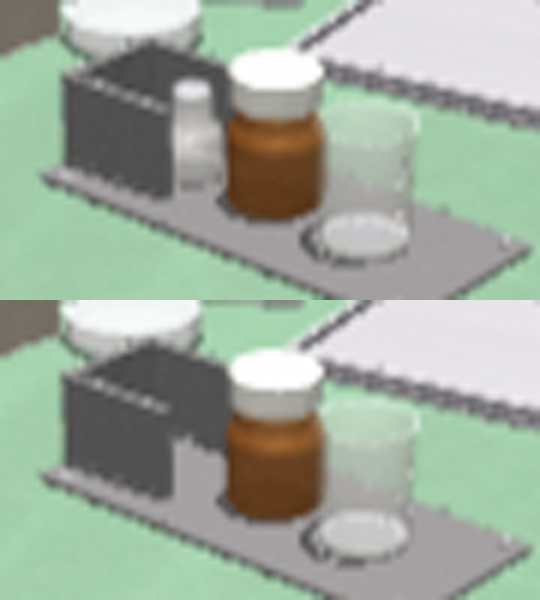

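View pics/top23.png

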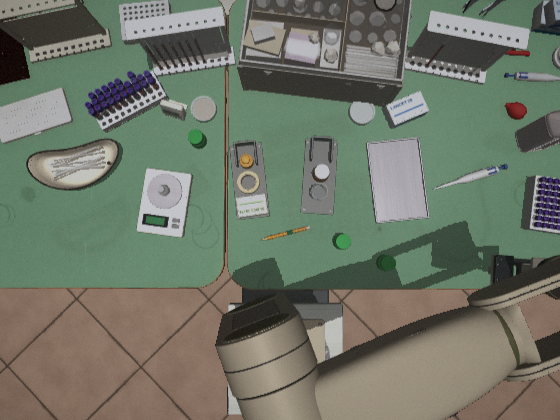

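Both fixed cameras show the beaker and jar within 0.2 px (about 0.5 mm) of where they started. The other bay is unchanged, and the vial stands on the pan at (165,189). Handing in.

Run:
```python
from h import *
c=load("top23")["color"][:,:,::-1]
cv2.imwrite("pics/crop12.png",cv2.resize(c[160:220,135:200],None,fx=7,fy=7,interpolation=cv2.INTER_CUBIC))
from plant import robot
print(robot.close_job())
```

```text
the job is handed in; nothing more can be done
None
```

View pics/crop12.png

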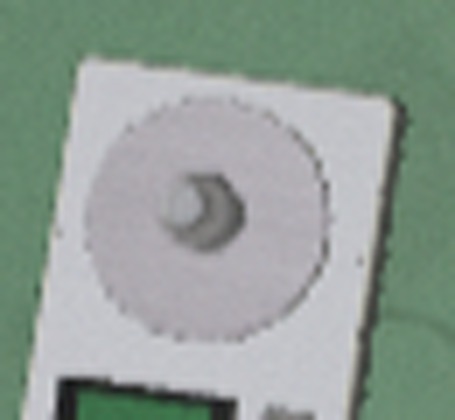

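I moved the beaker and then the jar onto the steel tray and stood the vial upright in the middle of the balance pan. Then I put the jar and the beaker back in their places, and handed the job in at about 37 s.

- **Return positions:** both fixed cameras show the beaker and jar within about 0.2 px (0.5 mm) of where they started. An earlier wrist-camera comparison put the beaker 1–1.5 mm off, which disagrees slightly; the beaker's match in the top view was also the weakest.
- **Vial:** it stands upright, and its foot is within about 1–2 mm of the pan centre, which is as fine as the calibration allows.
- **Everything else:** the other bay is unchanged in both fixed cameras. Contact forces stayed at about 5 N or less in every reading, and the gripper was open and clear of everything when I handed in.

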